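# Slide the carton between the burners to the stop bar

### The arm

A 6-joint arm with a two-finger parallel gripper is mounted at the origin on the work surface. World frame = base frame: x ahead of the robot, y to its left, z up, the work surface at z = 0. Lengths are in m, angles in rad, forces in N, time in s.
With the tool pointing down it reaches from about 0.35 to 0.975 m from the base axis. Payload 4.9 kg.
Tool frame: the origin (TCP) lies at the very end of the fingers, on their centre line; the grasp point (between the pads) lies 19 mm behind it; z points along the fingers, y is the direction in which the jaws open and shut (so a half turn about z gives the same grasp; the last joint's range is limited). The gripper opens to 85 mm and grips with 20 to 120 N. Pads are 22 mm wide; open, the fingers measure 114 mm over their backs; the gripper's body (76 mm by 85 mm) begins 54 mm behind the grasp point. The pads swing forward as they close: fully open they stand 13 mm farther back than shut.
Start: joints at [1.087, 0.053, 1.613, -0, 1.476, -0.119], TCP at [0.223, 0.584, 0.231] pointing down, gripper open.
Joint ranges: [-3.01, 3.01], [-1.01, 2.22], [0.06, 2.58], [-1.02, 4.17], [0.09, 2.62], [-3.14, 3.14]. Speed limits (rad/s): [2.57, 2.57, 3.14, 3.14, 3.14, 3.14].

### API

Orientations are given as a rotation vector (axis times angle).
In Python, from station import ctrl gives the robot as it stands.
- The arm moves only by the tool step_arm, never from a script. Its argument "moves" is a list of rows, each a list of 5 numbers: the opening, from 0 (shut) to 1 (fully open), then the shift along the world's x, y, z in m, then the turn about the world's z in degrees. A call has 1 to 20 rows; each row shifts and turns the pose as measured when the row begins; what a row does not reach is not made up. A row lasts 1/8 s, in which the tool goes at most 62.5 mm and 10.7 degrees, less where a joint would pass 70% of its speed; a pose out of reach is approached as far as the arm can. A call is refused whole if a number of a shift passes 0.0625 or a number of a turn 10.7, either way. A call with a gripper value outside its range is refused whole. The fingers move at their own pace and stop on an object; "newtons" is the grip in N (left out, the last holds). Time passes only in rows, so rows that do not move let the fingers close. It gives the time, the measured TCP pose, the force and the opening at its end, in the units of the state.
- ctrl.get_obs(): the state, without advancing time (a new reading comes with each control period).
- ctrl.get_image(name): name is "scene" or "top" or "wrist"; returns a dict with "color" (480x640x3 uint8, red, green, blue), "camera_matrix" (3x3 intrinsics, pixels), "R" (3x3) and "t" (3): a world point X has camera coordinates R X + t; the wrist camera has in their place "T_tool_cam" (4x4, takes a point from camera to tool coordinates, whose origin is the TCP and whose axes are the flange's). Camera axes: x right, y down, z forward; pixel columns grow to the right and rows downward; lengths in m; the calibration is good to about 2 mm. The wrist camera is an equidistant fisheye: a pixel r from the principal point sees the ray r / f radians off the axis. A picture is of the moment at which its call begins: read the wrist's pose just before it. There is no depth.
- ctrl.finish_job(): hands the job in, once; it reports no verdict.
Trained networks look in a picture, given as the dict that the camera call returned (one of the last four; its "shot" number tells which), for a name from the list of things; names that differ only in an ending like _2 or _b are one class to them, and where a whole thing is asked for, a point or a joint stands for the part that bears it (a point fixed in the world has none). Each returns a list of dicts, best first, with "p" (0 to 1); they miss things now and then, are a little off and sometimes report something else, mostly with a low value. They report only what shows in the picture. A call takes as long as a camera call.
- ctrl.spot_in(picture, query): "bbox" ([left, top, right, bottom] in pixels, round what is visible of it).
The state is a dict: "t": time; "q": joint angles; "dq": joint speeds; "effort": joint torques, N m; "tool_pos": TCP position; "tool_rot": TCP orientation; "contact_force": force on the tool from outside, world axes, zero at the start; "wrist_torque": the same for the moment, N m; "opening": finger opening in m.
Only numpy, scipy, OpenCV 4.12 (cv2) and the standard library are available. Lean on these libraries where they do the work, as an engineer would, in place of code of your own. Each camera call takes 0.05 s, during which the arm holds its last target.

### The job

Push the flat cardboard carton (the one lying in front of the gap between the two cast-iron burner heads) along the steel top, through the gap between the burners, until its leading end lies flush against the metal stop bar behind them. Only push it with the fingers: keep it flat on the top, do not grip, lift or tip it, and leave everything else where it stands.

Things in the scene. Friction and masses are not known exactly. Their poses are not given: they have to be found in the camera images.
- carton: Closed flat cardboard carton, loose, 110 long (its x) x 84 wide (its y) x 45 tall, a pale tape strip along its length, 0.3 to 0.65 kg, slides on the steel top without tipping if pushed low. Origin: centre of its underside; x points along its length to the leading end, roughly towards the gap at the start (up to about 27 degrees off, and up to 50 mm to either side of the gap's centre line); z up.
- carton_front (a point): Centre of the carton's leading end face (55 mm ahead of the carton's origin along its x, 22.5 mm up). This face must end against the stop bar.
- burners: Two equal round cast-iron gas burner heads set fast in the steel top: each 100 mm in diameter up to 22 mm height, stepping in to an 80 mm brass ring and a 72 mm cap, 42 mm tall in all. Origin: on the top, mid-way between them, in the middle of the gap. y runs from one burner to the other (burner centres at y = +96 and -96 mm), so the gap is 92 mm wide at its narrowest. x points through the gap, from the carton's side to the stop bar's side; z up.
- stop_bar: Fixed aluminium bar across the way behind the burners, 240 long (its y), 25 thick, 40 tall, with a low foot plate on its far side. Origin: at the foot of the middle of the face that looks to the gap; x points away from the gap, into the bar; its face is parallel to the line through the burner centres, 165 to 185 mm beyond that line; z up.
- jar: Bystander, to be left alone: glass jar with a steel cap, 60 wide, 85 tall (mm), beyond the far burner. Origin: centre of its underside.
- ramekin: Bystander, to be left alone: white ramekin (small open bowl), 72 wide, 40 tall (mm), near one end of the stop bar. Origin: centre of its underside.
- burner_cap: Bystander, to be left alone: loose brass burner cap, 56 wide, 24 tall (mm), near the other end of the stop bar. Origin: centre of its underside.
- mug: Bystander, to be left alone: white mug, 76 wide, 85 tall (mm), behind the carton's starting place. Origin: centre of its underside.
- cooker_knob: Bystander, to be left alone: black cooker knob, 48 wide, 30 tall (mm), to the rear of the carton, on the robot side. Origin: centre of its underside.
- tin: Bystander, to be left alone: plain steel tin, 68 wide, 70 tall (mm), beyond the stop bar. Origin: centre of its underside.
- small_box: Bystander, to be left alone: small cardboard box, 50 x 70 x 40, smaller than the carton to be pushed (mm), beside the carton, away from the robot. Origin: centre of its underside.

How it is judged:
On the way:
1. the carton is in the gap between the two burners, its middle within 30 mm of the line through their centres and 15 mm of the middle of the gap (x of carton in the frame of burners between -0.03 and 0.03 m and y of carton in the frame of burners between -0.015 and 0.015 m), for 0.1 s.
At the end, for the whole second after the job is handed in: The carton has gone through the gap and lies flat and still on the steel top behind the burners, its leading end within 6 mm of the stop bar's face and within 0.1 rad of square to it, its middle within 40 mm of the gap's centre line (x of carton_front in the frame of stop_bar above -0.006 m and angle between the x axis of carton and the x axis of stop_bar, either way round below 0.1 rad and y of carton in the frame of burners between -0.04 and 0.04 m and x of carton in the frame of burners above 0.09 m and height (world z) of carton below 0.005 m and angle between carton's own z axis and vertical below 0.06 rad and linear speed of carton below 0.01 m/s); the robot touches nothing.
It fails at once if the carton is lifted (its underside's centre more than 10 mm up) or tipped by more than 0.2 rad (height (world z) of carton above 0.01 m or angle between carton's own z axis and vertical above 0.2 rad).
It fails at once if another loose thing is moved by more than 20 mm or tipped over (distance of any of jar, ramekin, burner_cap, mug, cooker_knob, tin, small_box from where it was at the start of the episode above 0.02 m or angle between any of jar, ramekin, burner_cap, mug, cooker_knob, tin, small_box's own z axis and vertical above 0.4 rad).
It also fails if it takes over 67 s, if anything falls off the work surface, if the arm or the gripper's body presses on something with over 40 N, if the wrist force passes 120 N, or if a joint passes its speed limit or range.

## Working session

There is one attempt and no reset: what is moved stays moved. The work goes in short steps, Python scripts to look and compute and a tool call to move; the robot and the scene stay as the last step left them, time stands still between calls to the robot, and variables do not carry over. Pictures are saved under pics/ and viewed, and the job is handed in when it is done.

Besides the shell and the picture viewer there is one more tool, called after "Request:" in YAML: its name, and indented under it one key for each argument. step_arm: Moves the arm, as the interface text tells. Its arguments: {"type":"object","properties":{"moves":{"type":"array","items":{"type":"array","items":{"type":"number"}}},"newtons":{"type":"number"}},"required":["moves"]}

```bash
mkdir -p pics; ls; cat > h.py <<'E'
import numpy as np, cv2
from station import ctrl
def snap(name,fn):
    d=ctrl.get_image(name); cv2.imwrite('pics/'+fn,d['color'][:,:,::-1]); return d
def ray_plane(d,uv,z):
    K=np.array(d['camera_matrix']);R=np.array(d['R']);t=np.array(d['t'])
    c=-R.T@t; v=R.T@np.linalg.inv(K)@np.array([uv[0],uv[1],1.]); s=(z-c[2])/v[2]; return c+s*v
def proj(d,X):
    p=np.array(d['camera_matrix'])@(np.array(d['R'])@np.array(X)+np.array(d['t'])); return p[:2]/p[2]
E
python3 - <<'E'
from h import *
o=ctrl.get_obs(); print(o['t'],o['tool_pos'],o['tool_rot'],o['opening'])
for n in ['top','scene']:
    d=snap(n,n+'0.png'); print(n,-np.array(d['R']).T@d['t'])
    for q in ['carton','burners','stop_bar','small_box','mug','cooker_knob','ramekin','burner_cap','jar','tin']:
        print(q,[(np.round(r['bbox']).tolist(),round(r['p'],2)) for r in ctrl.spot_in(d,q)[:2]])
E
```

```text
pics
0.0 [0.2226612  0.58331296 0.23003384] [-0.56974262 -3.08883671  0.00314702] 0.08584860096665693
top [ 0.37526214 -0.01433063  0.96771992]
carton [([341.0, 233.0, 401.0, 277.0], 0.61)]
burners [([259.0, 195.0, 323.0, 330.0], 0.96)]
stop_bar [([170.0, 193.0, 224.0, 302.0], 0.94)]
small_box [([333.0, 154.0, 362.0, 197.0], 0.89)]
mug []
cooker_knob [([403.0, 361.0, 427.0, 379.0], 0.59)]
ramekin [([206.0, 288.0, 237.0, 319.0], 0.71)]
burner_cap [([246.0, 187.0, 270.0, 212.0], 0.71), ([404.0, 356.0, 426.0, 378.0], 0.44)]
jar [([276.0, 151.0, 302.0, 190.0], 0.61)]
tin [([137.0, 192.0, 181.0, 228.0], 0.7)]
scene [1.12907656 0.36404652 1.11173844]
carton []
burners [([316.0, 217.0, 411.0, 302.0], 0.9)]
stop_bar [([382.0, 268.0, 471.0, 360.0], 0.9)]
small_box [([258.0, 268.0, 296.0, 308.0], 0.79)]
mug [([249.0, 140.0, 291.0, 182.0], 0.9), ([318.0, 217.0, 410.0, 301.0], 0.6)]
cooker_knob [([327.0, 153.0, 343.0, 168.0], 0.72)]
ramekin [([317.0, 220.0, 409.0, 300.0], 0.23)]
burner_cap [([349.0, 312.0, 367.0, 330.0], 0.64)]
jar [([311.0, 298.0, 335.0, 331.0], 0.58)]
tin [([430.0, 334.0, 467.0, 373.0], 0.65)]
```

View pics/top0.png

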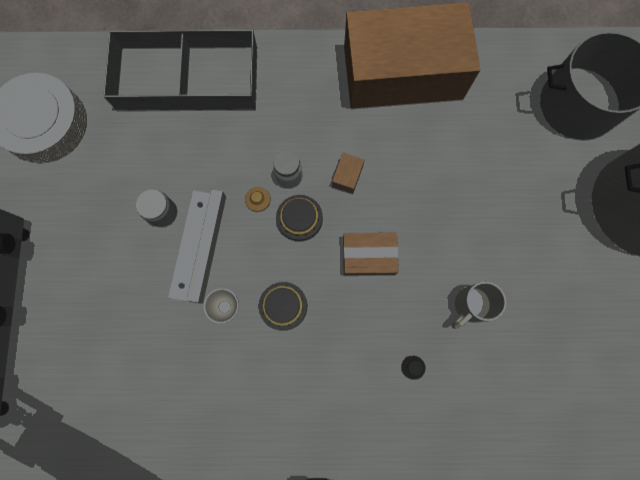

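View pics/scene0.png

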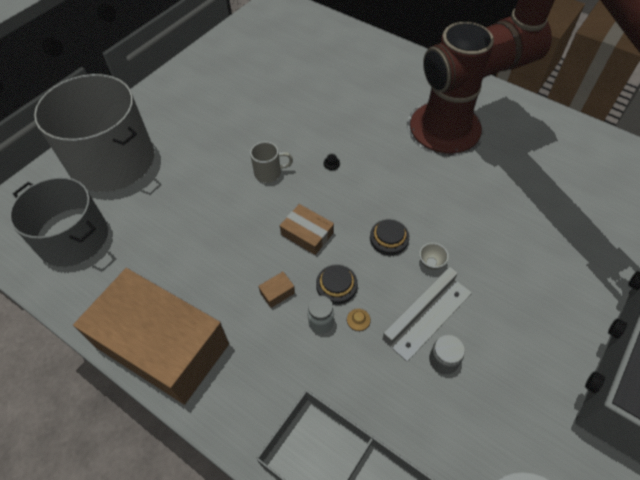

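```bash
python3 - <<'E'
import cv2
im=cv2.imread('pics/top0.png')[140:340,150:450]
for i,(a,b) in enumerate([((150,180),(260,340)),((250,180),(410,340))]):pass
full=cv2.imread('pics/top0.png')
cv2.imwrite('pics/z1.png',cv2.resize(full[180:330,220:420],None,fx=4,fy=4,interpolation=cv2.INTER_CUBIC))
cv2.imwrite('pics/z2.png',cv2.resize(full[180:330,130:260],None,fx=4,fy=4,interpolation=cv2.INTER_CUBIC))
E
```

```text
(no output)
```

View pics/z1.png

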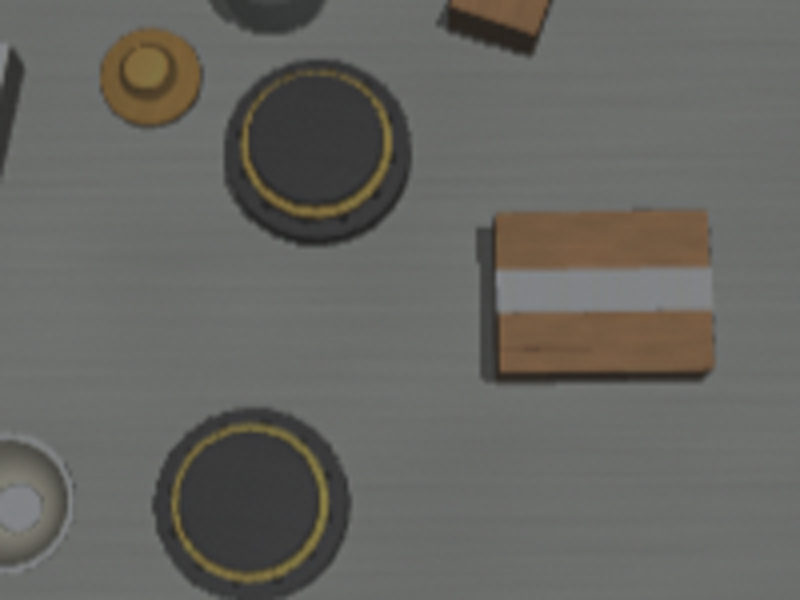

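View pics/z2.png

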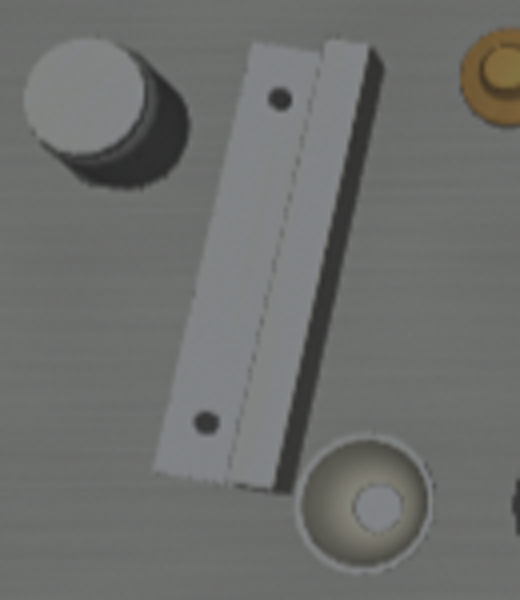

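```bash
cat > w.py <<'E'
from h import *
d=ctrl.get_image('top')
P=lambda u,v,z: ray_plane(d,(u,v),z)[:2]
c=[P(344,233,.045),P(396.75,232.5,.045),P(398.5,273,.045),P(344.75,273,.045)]
print('corners',np.round(c,4))
print('sizes',[round(np.linalg.norm(c[i]-c[(i+1)%4])*1000) for i in range(4)])
f=(c[0]+c[3])/2; b=(c[1]+c[2])/2; v=f-b; C=np.mean(c,0); print('carton',C,np.degrees(np.arctan2(v[1],v[0])))
A=P(299,215.25,.04);B=P(282.5,305.25,.04); A2=P(220+318/4,180+152/4,.022);B2=P(220+252/4,180+505/4,.022)
print('burn',A,B,A2,B2,np.linalg.norm(A-B))
M=(A+B)/2; n=(A-B)/np.linalg.norm(A-B); g=np.array([-n[1],n[0]]); 
if g@(M-C)<0:g=-g
print('M',M,'g',g,np.degrees(np.arctan2(g[1],g[0])))
S=P(222.5,191.7,.04);T=P(198.7,302.25,.04); print('bar',S,T,np.linalg.norm(S-T),'face dist',(S-M)@g,(T-M)@g)
l=np.array([-g[1],g[0]])
print('carton in burner frame',(C-M)@g,(C-M)@l,'yaw',np.degrees(np.arctan2(v@l,v@g)))
for q,z,uv in [('mug',.085,(486,302)),('knob',.03,(414,367)),('ramekin',.04,(221,306)),('cap',.02,(257,199)),('jar',.085,(287,160)),('smallbox',.04,(348,170)),('tin',.07,(152,206))]:
    X=P(*uv,z); print(q,np.round(X,3),'bf',np.round([(X-M)@g,(X-M)@l],3))
E
python3 w.py
```

```text
corners [[ 0.5876 -0.0578]
 [ 0.588  -0.1667]
 [ 0.5036 -0.1672]
 [ 0.5042 -0.0581]]
sizes [109, 84, 109, 83]
carton [ 0.5458414  -0.11244939] 89.97011084355337
burn [0.62737948 0.03573551] [0.43990116 0.06815065] [0.62620209 0.03561107] [0.43910457 0.06869858] 0.19025998503692554
M [0.53364032 0.05194308] g [0.17037291 0.98537966] 80.19049875124846
bar [0.67991509 0.19814348] [0.44672208 0.23783104] 0.236546152735697 face dist 0.16898415582126047 0.16836170561616703
carton in burner frame -0.1599102611630616 -0.04003071508030094 yaw 9.779612092304932
mug [ 0.441 -0.326] bf [-0.388  0.027]
knob [ 0.317 -0.194] bf [-0.279  0.171]
ramekin [0.439 0.192] bf [0.122 0.117]
cap [0.67  0.128] bf [ 0.098 -0.121]
jar [0.732 0.058] bf [ 0.04  -0.194]
smallbox [ 0.727 -0.068] bf [-0.086 -0.211]
tin [0.641 0.334] bf [ 0.296 -0.057]
```

```bash
cat > tp.py <<'E'
from h import *
from scipy.spatial.transform import Rotation as Ro
M=np.array([.5336,.0519]); a=np.radians(80.19); g=np.array([np.cos(a),np.sin(a)]); l=np.array([-g[1],g[0]])
def bf(p): p=np.array(p)[:2]-M; return np.array([p@g,p@l])
def w(x,y): return M+x*g+y*l
def st():
    o=ctrl.get_obs(); Rm=Ro.from_rotvec(o['tool_rot']).as_matrix(); yw=Rm[:2,1]
    print('t',round(o['t'],2),'pos',np.round(o['tool_pos'],4),'bf',np.round(bf(o['tool_pos']),4),'ytool deg',round(np.degrees(np.arctan2(yw[1],yw[0])),2),'F',np.round(o['contact_force'],1),'op',round(o['opening'],4),'zdir',np.round(Rm[:,2],3),'q6',o['q'][-1])
    return o
E
python3 - <<'E'
from tp import *
st(); print('standoff',w(-.160,-.135),'push1',w(-.16,-.053),'rear',w(-.25,0),w(-.225,0))
E
```

```text
t 1.15 pos [0.223  0.5839 0.2313] bf [0.4712 0.3967] ytool deg 69.1 F [-0.4  0.8  0.4] op 0.0852 zdir [-0.  0. -1.] q6 -0.11898505507550668
standoff [ 0.63936502 -0.12876201] push1 [ 0.55856401 -0.11479073] rear [ 0.49100463 -0.19444454] [ 0.49526417 -0.16981009]
```

Request:
step_arm:
  moves:
    - [0.5,0.03,-0.051,0,1]
    - [0.5,0.03,-0.051,0,1]
    - [0.5,0.03,-0.051,0,1]
    - [0.5,0.03,-0.051,0,1]
    - [0.5,0.03,-0.051,0,1]
    - [0.5,0.03,-0.051,0,1]
    - [0.5,0.03,-0.051,0,1]
    - [0.5,0.03,-0.051,0,1]
    - [0.5,0.03,-0.051,0,1]
    - [0.5,0.03,-0.051,0,1]
    - [0.5,0.03,-0.051,0,1]
    - [0.5,0.03,-0.051,0,0]
    - [0.5,0.03,-0.051,0,0]
    - [0.5,0.03,-0.051,0,0]
    - [0.5,0,0,0,0]

```text
t: 3.02
tool_pos: [0.6525, -0.1551, 0.2333]
tool_rot: [0.256, 3.122, 0.007]
contact_force: [-0.1, 1.3, -0.7]
opening: 0.043
```

```bash
python3 -c "
from tp import *
st()"
```

```text
t 3.02 pos [ 0.6525 -0.1551  0.2333] bf [-0.1837 -0.1524] ytool deg 80.64 F [-0.1  1.3 -0.7] op 0.043 zdir [ 0.01   0.004 -1.   ] q6 -1.755120905079897
```

Request:
step_arm:
  moves:
    - [0.5,-0.012,0.026,-0.03,-0.5]
    - [0.5,0,0,-0.05,0]
    - [0.5,0,0,-0.05,0]
    - [0.5,0,0,-0.04,0]
    - [0.5,0,0,-0.02,0]
    - [0.5,0,0,0,0]
    - [0.5,0,0,0,0]

```text
t: 3.9
tool_pos: [0.641, -0.1251, 0.0438]
tool_rot: [0.265, 3.113, 0.007]
contact_force: [-0.1, 1.1, 0.4]
opening: 0.0426
```

```bash
python3 -c "
from tp import *
st(); d=snap('top','t1.png'); d=snap('wrist','w1.png')
im=cv2.imread('pics/t1.png')[130:340,180:420]; cv2.imwrite('pics/t1z.png',cv2.resize(im,None,fx=2.7,fy=2.7,interpolation=2))"
```

```text
t 3.9 pos [ 0.641  -0.1251  0.0438] bf [-0.1561 -0.136 ] ytool deg 80.26 F [-0.1  1.1  0.4] op 0.0426 zdir [ 0.017  0.003 -1.   ] q6 -1.7146832417797535
```

View pics/t1z.png

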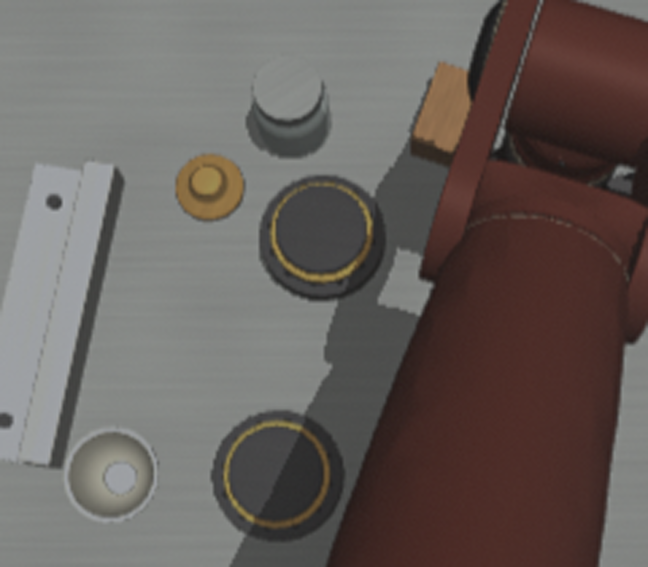

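View pics/w1.png

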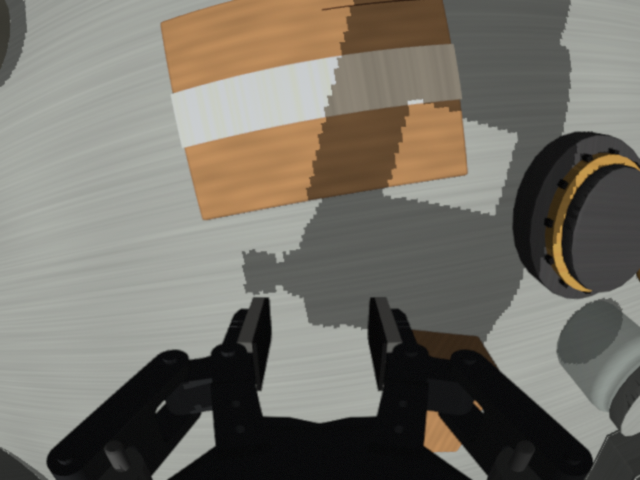

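Request:
step_arm:
  moves:
    - [0.5,0,0,-0.025,0]
    - [0.5,0,0,-0.01,0]
    - [0.5,0,0,0,0]
    - [0.5,-0.008,0.0014,0,0]
    - [0.5,-0.008,0.0014,0,0]
    - [0.5,-0.008,0.0014,0,0]
    - [0.5,0,0,0,0]

```text
t: 4.88
tool_pos: [0.6206, -0.1226, 0.0167]
tool_rot: [0.265, 3.1, 0.003]
contact_force: [0.0, 0.6, -0.2]
opening: 0.0429
```

```bash
cat >> tp.py <<'E'
def fish_world(d,o,uv,z):
    K=np.array(d['camera_matrix']); x=np.array([(uv[0]-K[0,2])/K[0,0],(uv[1]-K[1,2])/K[1,1]]); th=np.linalg.norm(x)
    v=np.array([*(x/th*np.sin(th)),np.cos(th)]); T=np.array(d['T_tool_cam']); R=Ro.from_rotvec(o['tool_rot']).as_matrix()
    c=R@T[:3,3]+o['tool_pos']; vw=R@T[:3,:3]@v; s=(z-c[2])/vw[2]; return (c+s*vw)[:2]
def carton(fn,zz=.045):
    """fit corners of carton top from brown+tape colours is shadow-prone: just save picture"""
    o=st(); d=snap('wrist',fn); np.save('lastd.npy',np.array([d,o],dtype=object),allow_pickle=True)
    return d,o
def meas(pts,z=.045):
    d,o=np.load('lastd.npy',allow_pickle=True)
    return [bf(fish_world(d,o,p,z)) for p in pts]
E
python3 -c "
from tp import *
carton('w2.png')"
```

```text
t 4.88 pos [ 0.6206 -0.1226  0.0167] bf [-0.1571 -0.1154] ytool deg 80.24 F [ 0.   0.6 -0.2] op 0.0429 zdir [ 0.03  -0.001 -1.   ] q6 -1.7212031455662544
```

View pics/w2.png

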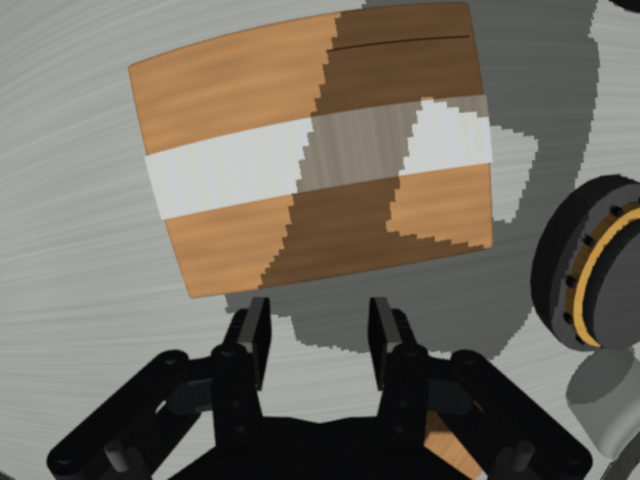

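```bash
python3 -c "
from tp import *
p=meas([(190,297),(493,247),(469,3),(129,66)]);print(np.round(p,4))
print(np.round(np.mean(p,0),4),[round(np.linalg.norm(p[i]-p[(i+1)%4]),4) for i in range(4)])
v=p[1]-p[0];print(np.degrees(np.arctan2(v[1],v[0])))"
```

```text
[[-0.2034 -0.0923]
 [-0.0967 -0.0734]
 [-0.1112  0.0072]
 [-0.2175 -0.0119]]
[-0.1572 -0.0426] [np.float64(0.1084), np.float64(0.0819), np.float64(0.108), np.float64(0.0816)]
10.042911281793382
```

Request:
step_arm:
  moves:
    - [0.5,-0.007,0.0012,-0.003,0]
    - [0.5,-0.007,0.0012,-0.002,0]
    - [0.5,-0.007,0.0012,0,0]
    - [0.5,-0.007,0.0012,0,0]
    - [0.5,-0.007,0.0012,0,0]
    - [0.5,-0.007,0.0012,0,0]
    - [0.5,0,0,0,0]

```text
t: 5.8
tool_pos: [0.5769, -0.1155, 0.0121]
tool_rot: [0.264, 3.098, 0.001]
contact_force: [0.9, 0.9, 1.1]
opening: 0.0425
```

```bash
python3 -c "
from tp import *
carton('w3.png')"
```

```text
t 5.8 pos [ 0.5769 -0.1155  0.0121] bf [-0.1576 -0.0712] ytool deg 80.25 F [0.9 0.9 1.1] op 0.0425 zdir [ 0.033 -0.002 -0.999] q6 -1.73342732308462
```

View pics/w3.png

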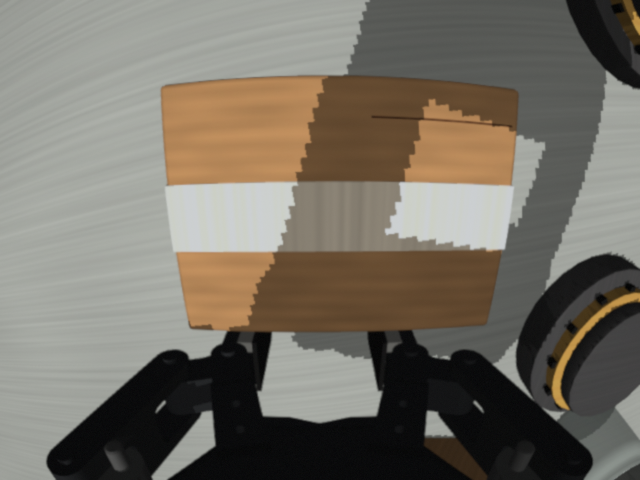

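```bash
cat > m.py <<'E'
import sys,ast
from tp import *
p=meas(ast.literal_eval(sys.argv[1]));print(np.round(p,4))
print(np.round(np.mean(p,0),4),[round(np.linalg.norm(p[i]-p[(i+1)%4]),4) for i in range(4)])
for a,b in((0,1),(3,2)):
    v=p[b]-p[a];print(np.degrees(np.arctan2(v[1],v[0])))
E
python3 m.py "[(189,327),(487,325),(518,92),(162,89)]"
```

```text
[[-0.2045 -0.0579]
 [-0.0956 -0.0584]
 [-0.0966  0.024 ]
 [-0.2043  0.0231]]
[-0.1503 -0.0173] [np.float64(0.1089), np.float64(0.0824), np.float64(0.1077), np.float64(0.0809)]
-0.2814740651867827
0.5072276559318307
```

Request:
step_arm:
  moves:
    - [0.5,-0.006,0.001,0,0]
    - [0.5,-0.006,0.001,0,0]
    - [0.5,-0.005,0.0009,0,0]
    - [0.5,0,0,0,0]
    - [0.5,0,0,0,0]

```text
t: 6.48
tool_pos: [0.5594, -0.1123, 0.0123]
tool_rot: [0.265, 3.097, 0.002]
contact_force: [3.1, -0.8, -0.7]
opening: 0.0425
```

```bash
python3 -c "
from tp import *
carton('w4.png')"
```

```text
t 6.47 pos [ 0.5594 -0.1123  0.0123] bf [-0.1574 -0.0534] ytool deg 80.24 F [ 3.1 -0.8 -0.7] op 0.0425 zdir [ 0.034 -0.002 -0.999] q6 -1.7386128694473673
```

View pics/w4.png

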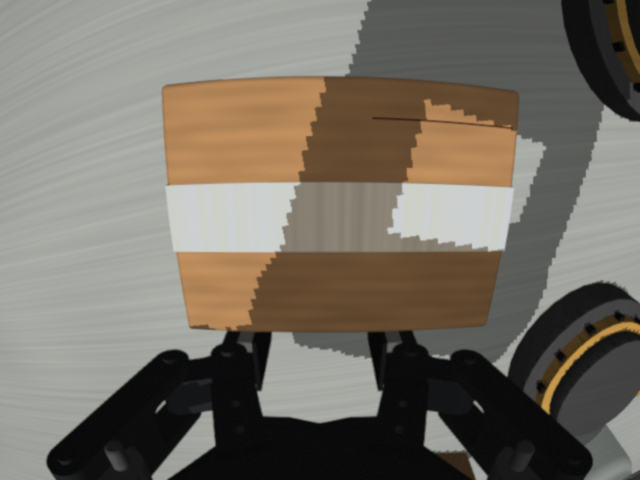

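Request:
step_arm:
  moves:
    - [0.5,0.012,-0.002,0,0]
    - [0.5,0.015,-0.0026,0,0]
    - [0.5,0,0,0.04,0]
    - [0.5,0,0,0.05,0]
    - [0.5,0,0,0.04,0]
    - [0.5,-0.01,-0.008,0,-9]
    - [0.5,-0.01,-0.008,0,-9]
    - [0.5,-0.01,-0.008,0,-9]
    - [0.5,-0.01,-0.008,0,-9]
    - [0.5,-0.01,-0.008,0,-9]
    - [0.5,-0.01,-0.008,0,-9]
    - [0.5,-0.01,-0.008,0,-9]
    - [0.5,-0.01,-0.008,0,-9]
    - [0.5,-0.01,-0.008,0,-9]
    - [0.5,0,0,0,0]
    - [0.5,0,0,0,0]

```text
t: 8.52
tool_pos: [0.5068, -0.1939, 0.1484]
tool_rot: [2.263, 2.141, -0.028]
contact_force: [0.7, 0.5, -0.3]
opening: 0.0425
```

```bash
python3 -c "
from tp import *
carton('w5.png');print(w(-.25,0))"
```

```text
t 8.53 pos [ 0.5068 -0.1939  0.1484] bf [-0.2468 -0.0154] ytool deg -3.16 F [ 0.7  0.5 -0.3] op 0.0425 zdir [ 0.005 -0.032 -0.999] q6 -0.42752311000891535
[ 0.49100463 -0.19444454]
```

View pics/w5.png

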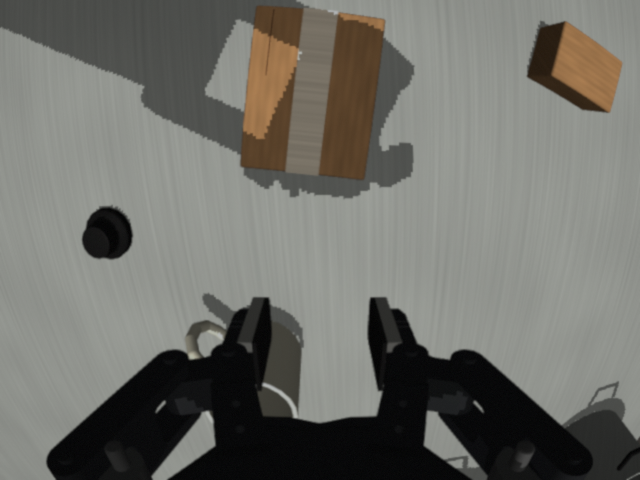

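Request:
step_arm:
  moves:
    - [0.5,-0.008,0,0,-3.3]
    - [0.5,-0.008,-0.0005,0,-3.3]
    - [0.5,0,0,-0.04,0]
    - [0.5,0,0,-0.04,0]
    - [0.5,0,0,-0.03,0]
    - [0.5,0,0,-0.015,0]
    - [0.5,0,0,0,0]
    - [0.5,0,0,0,0]

```text
t: 9.57
tool_pos: [0.4955, -0.1937, 0.0237]
tool_rot: [2.369, 2.014, -0.026]
contact_force: [0.0, -0.9, 0.5]
opening: 0.0425
```

```bash
python3 -c "
from tp import *
carton('w6.png')"
```

```text
t 9.57 pos [ 0.4955 -0.1937  0.0237] bf [-0.2485 -0.0043] ytool deg -9.24 F [ 0.  -0.9  0.5] op 0.0425 zdir [ 0.008 -0.035 -0.999] q6 -0.3228859275620002
```

View pics/w6.png

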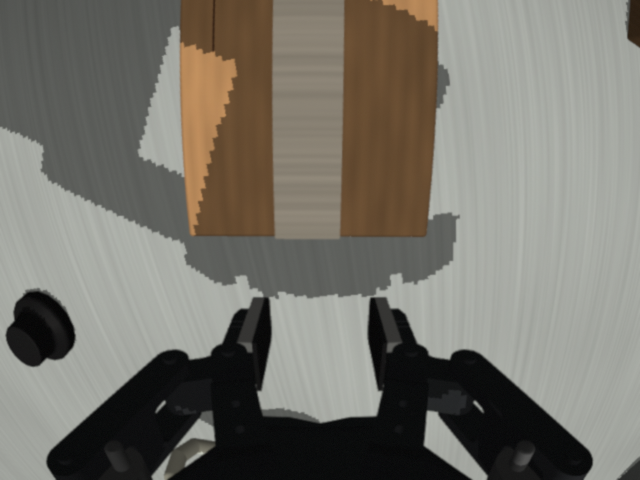

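```bash
python3 -c "
from tp import *
p=meas([(190,236),(427,236),(437,30),(180,30),(274,238),(341,238),(273,20),(344,20)]);print(np.round(p,4))"
```

```text
[[-0.2046  0.0413]
 [-0.2043 -0.0416]
 [-0.1342 -0.0409]
 [-0.1343  0.0414]
 [-0.2052  0.0114]
 [-0.2052 -0.0113]
 [-0.1334  0.011 ]
 [-0.1334 -0.0109]]
```

Request:
step_arm:
  moves:
    - [0.5,-0.0043,0.0007,-0.008,-0.6]
    - [0.5,0,0,-0.003,0]
    - [0.5,0,0,0,0]
    - [0.5,0.0014,0.0079,0,0]
    - [0.5,0.0014,0.0079,0,0]
    - [0.5,0.0014,0.0079,0,0]
    - [0.5,0.0014,0.0079,0,0]
    - [0.5,0.0014,0.0079,0,0]
    - [0.5,0.0014,0.0079,0,0]
    - [0.5,0.0014,0.0079,0,0]
    - [0.5,0,0,0,0]

```text
t: 11.0
tool_pos: [0.5031, -0.1348, 0.0149]
tool_rot: [2.375, 1.999, -0.024]
contact_force: [-1.3, -0.1, 0.4]
opening: 0.043
```

```bash
python3 -c "
from tp import *
carton('w7.png')"
```

```text
t 11.0 pos [ 0.5031 -0.1348  0.0149] bf [-0.1892 -0.0017] ytool deg -9.81 F [-1.3 -0.1  0.4] op 0.043 zdir [ 0.012 -0.039 -0.999] q6 -0.19911912600691462
```

View pics/w7.png

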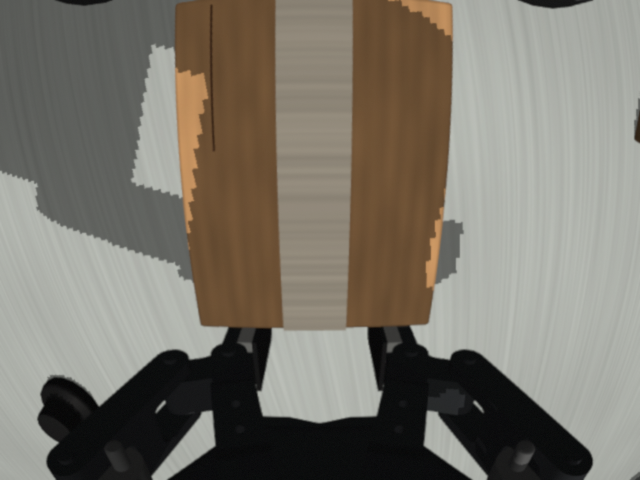

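```bash
python3 -c "
from tp import *
p=meas([(201,326),(429,324),(451,60),(177,60),(284,328),(346,328),(276,10),(353,10)]);print(np.round(p,4))"
```

```text
[[-0.176   0.0412]
 [-0.1761 -0.0414]
 [-0.0861 -0.0408]
 [-0.0859  0.0405]
 [-0.1761  0.0109]
 [-0.1764 -0.011 ]
 [-0.073   0.0108]
 [-0.073  -0.0112]]
```

Request:
step_arm:
  moves:
    - [0.5,0.0014,0.0079,0,0]
    - [0.5,0.0014,0.0079,0,0]
    - [0.5,0.0014,0.0079,0,0]
    - [0.5,0.0014,0.0079,0,0]
    - [0.5,0.0014,0.0079,0,0]
    - [0.5,0,0,0,0]

```text
t: 11.8
tool_pos: [0.5105, -0.0931, 0.015]
tool_rot: [2.375, 1.998, -0.025]
contact_force: [-0.4, 0.8, 0.5]
opening: 0.0427
```

```bash
python3 -c "
from tp import *
carton('w8.png'); snap('scene','s8.png')
im=cv2.imread('pics/s8.png')[160:360,230:480]; cv2.imwrite('pics/s8z.png',cv2.resize(im,None,fx=3,fy=3,interpolation=2))"
```

```text
t 11.8 pos [ 0.5105 -0.0931  0.015 ] bf [-0.1468 -0.0019] ytool deg -9.84 F [-0.4  0.8  0.5] op 0.0427 zdir [ 0.012 -0.039 -0.999] q6 -0.11500166690421683
```

View pics/w8.png

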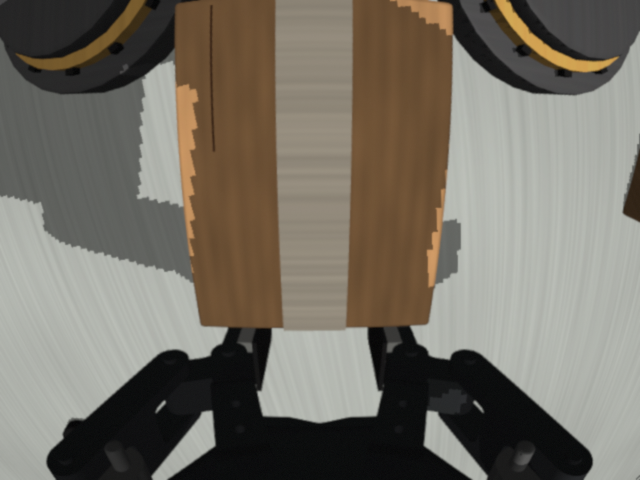

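View pics/s8z.png

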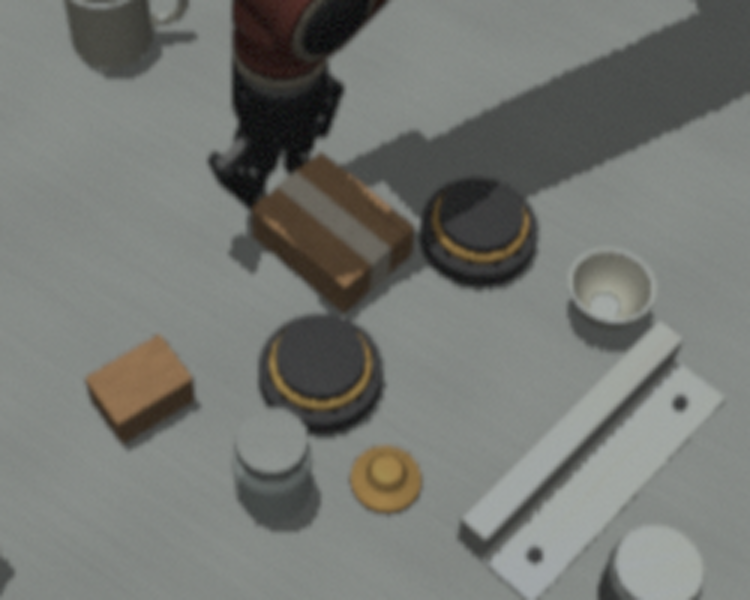

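Request:
step_arm:
  moves:
    - [0.5,0.0012,0.0069,0,0]
    - [0.5,0.0012,0.0069,0,0]
    - [0.5,0.0012,0.0069,0,0]
    - [0.5,0.0012,0.0069,0,0]
    - [0.5,0,0,0,0]

```text
t: 12.52
tool_pos: [0.5154, -0.0647, 0.015]
tool_rot: [2.376, 1.997, -0.026]
contact_force: [0.6, -0.3, 0.4]
opening: 0.0425
```

```bash
python3 -c "
from tp import *
carton('w9.png')"
```

```text
t 12.53 pos [ 0.5154 -0.0647  0.015 ] bf [-0.1179 -0.002 ] ytool deg -9.89 F [ 0.6 -0.3  0.4] op 0.0425 zdir [ 0.012 -0.04  -0.999] q6 -0.0559628727269421
```

View pics/w9.png

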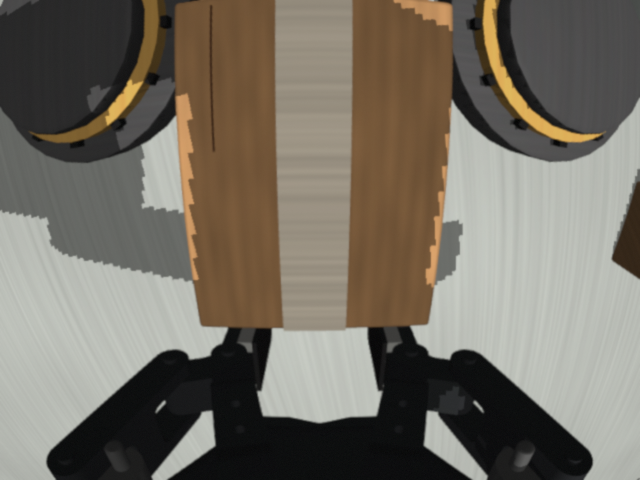

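Request:
step_arm:
  moves:
    - [0.5,0.0016,0.0068,0,0]
    - [0.5,0.0016,0.0068,0,0]
    - [0.5,0.0016,0.0068,0,0]
    - [0.5,0.0016,0.0068,0,0]
    - [0.5,0,0,0,0]

```text
t: 13.2
tool_pos: [0.5221, -0.0358, 0.015]
tool_rot: [2.376, 1.996, -0.027]
contact_force: [0.2, -0.7, 0.0]
opening: 0.043
```

```bash
python3 -c "
from tp import *
carton('w10.png'); snap('scene','s10.png')
im=cv2.imread('pics/s10.png')[160:360,230:480]; cv2.imwrite('pics/s10z.png',cv2.resize(im,None,fx=3,fy=3,interpolation=2))"
```

```text
t 13.2 pos [ 0.5221 -0.0358  0.015 ] bf [-0.0884 -0.0036] ytool deg -9.91 F [ 0.2 -0.7  0. ] op 0.043 zdir [ 0.011 -0.04  -0.999] q6 0.002923797623264587
```

View pics/w10.png

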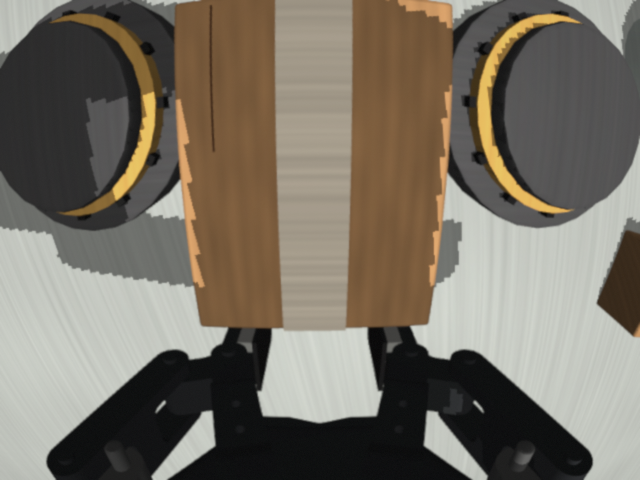

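View pics/s10z.png

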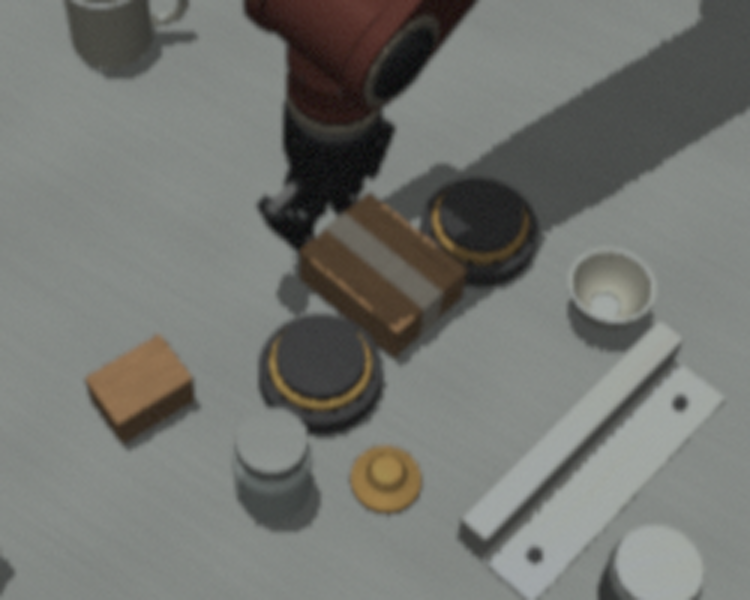

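Request:
step_arm:
  moves:
    - [0.5,0.0013,0.0069,0,0]
    - [0.5,0.0013,0.0069,0,0]
    - [0.5,0.0013,0.0069,0,0]
    - [0.5,0.0013,0.0069,0,0]
    - [0.5,0.0013,0.0069,0,0]
    - [0.5,0,0,0,0]

```text
t: 14.05
tool_pos: [0.5288, 0.0004, 0.0149]
tool_rot: [2.376, 1.996, -0.028]
contact_force: [-0.3, -1.0, -0.3]
opening: 0.0425
```

```bash
python3 -c "
from tp import *
carton('w11.png'); snap('scene','s11.png')
im=cv2.imread('pics/s11.png')[160:360,230:480]; cv2.imwrite('pics/s11z.png',cv2.resize(im,None,fx=3,fy=3,interpolation=2))"
```

```text
t 14.05 pos [5.288e-01 4.000e-04 1.490e-02] bf [-0.0515 -0.0041] ytool deg -9.94 F [-0.3 -1.  -0.3] op 0.0425 zdir [ 0.011 -0.041 -0.999] q6 0.07595355730440904
```

View pics/w11.png

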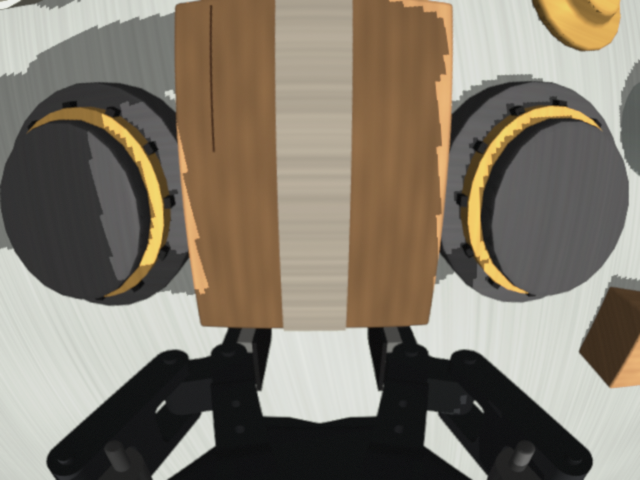

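View pics/s11z.png

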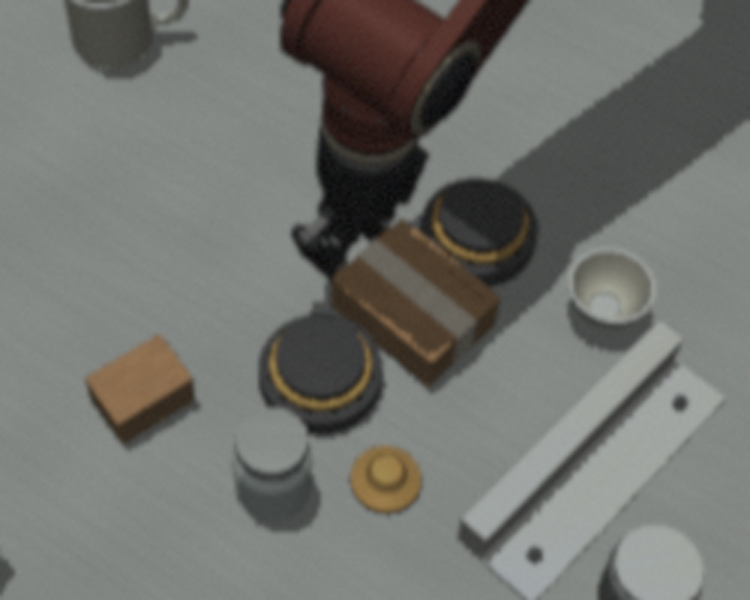

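Request:
step_arm:
  moves:
    - [0.5,-0.0008,-0.005,0,0]
    - [0.35,0,0,0,0]
    - [0.35,0,0,0,0]
    - [0.35,-0.003,0.0005,0,0]
    - [0.35,0.0013,0.0069,0,0]
    - [0.35,0.0012,0.0069,0,0]
    - [0.35,0.0012,0.0069,0,0]
    - [0.35,0.0012,0.0069,0,0]
    - [0.35,0.0012,0.0069,0,0]
    - [0.35,0,0,0,0]

```text
t: 15.4
tool_pos: [0.5309, 0.0318, 0.0148]
tool_rot: [2.377, 1.995, -0.029]
contact_force: [0.4, -1.0, 0.4]
opening: 0.0298
```

```bash
python3 -c "
from tp import *
carton('w12.png')"
```

```text
t 15.4 pos [0.5309 0.0318 0.0148] bf [-0.0202 -0.0008] ytool deg -9.97 F [ 0.4 -1.   0.4] op 0.0298 zdir [ 0.011 -0.041 -0.999] q6 0.13782093354778568
```

View pics/w12.png

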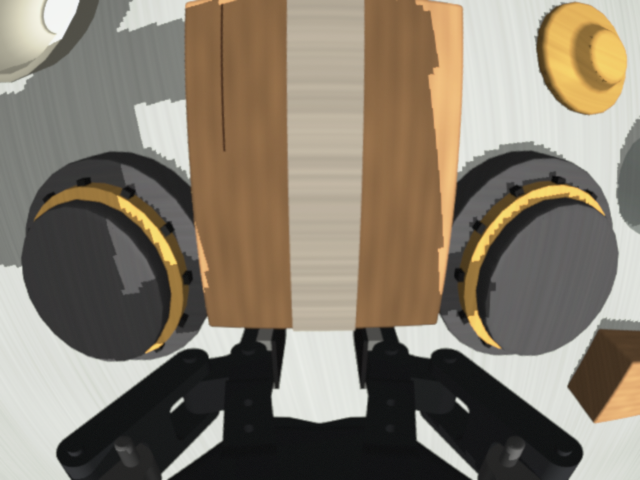

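Request:
step_arm:
  moves:
    - [0.35,0.0012,0.0069,0,0]
    - [0.35,0.0012,0.0069,0,0]
    - [0.35,0.0012,0.0069,0,0]
    - [0.35,0.0012,0.0069,0,0]
    - [0.35,0,0,0,0]

```text
t: 16.08
tool_pos: [0.536, 0.061, 0.0148]
tool_rot: [2.377, 1.994, -0.029]
contact_force: [0.3, -1.2, 0.4]
opening: 0.0299
```

```bash
python3 -c "
from tp import *
carton('w13.png'); snap('scene','s13.png')
im=cv2.imread('pics/s13.png')[160:360,230:480]; cv2.imwrite('pics/s13z.png',cv2.resize(im,None,fx=3,fy=3,interpolation=2))"
```

```text
t 16.07 pos [0.536  0.061  0.0148] bf [ 0.0094 -0.0008] ytool deg -10.0 F [ 0.3 -1.2  0.4] op 0.0299 zdir [ 0.01  -0.042 -0.999] q6 0.19411557627956855
```

View pics/w13.png

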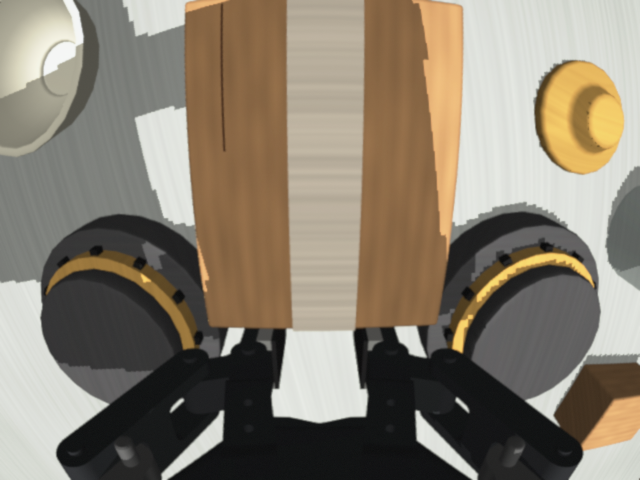

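View pics/s13z.png

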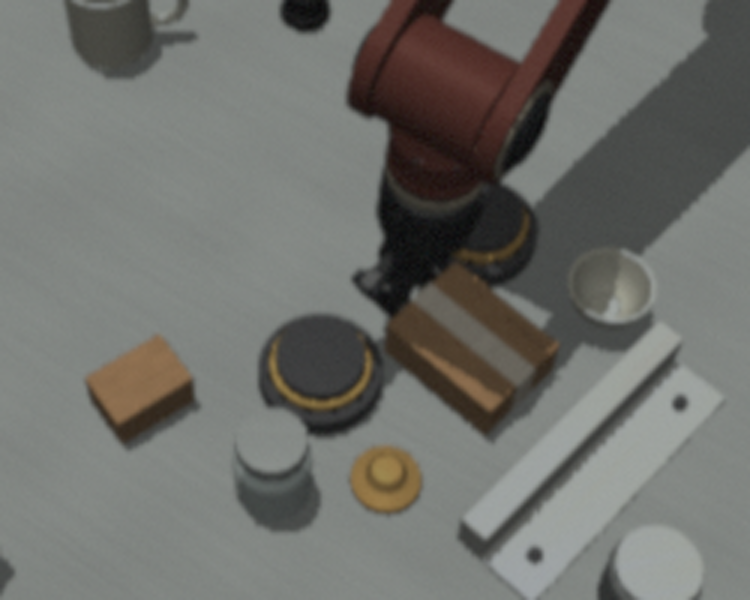

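Request:
step_arm:
  moves:
    - [0.35,0.0012,0.0069,0,0]
    - [0.35,0.0012,0.0069,0,0]
    - [0.35,0.0012,0.0069,0,0]
    - [0.35,0.0008,0.0045,0,0]
    - [0.35,0.0007,0.004,0,0]
    - [0.35,0.0005,0.003,0,0]
    - [0.35,0,0,0,0]

```text
t: 17.05
tool_pos: [0.5418, 0.0944, 0.0148]
tool_rot: [2.377, 1.993, -0.031]
contact_force: [0.1, -2.1, 0.1]
opening: 0.0299
```

Request:
step_arm:
  moves:
    - [0.35,0.0005,0.003,0,0]
    - [0.35,0,0,0,0]

```text
t: 17.3
tool_pos: [0.5423, 0.0977, 0.0148]
tool_rot: [2.378, 1.993, -0.031]
contact_force: [-0.0, -0.5, 0.6]
opening: 0.0301
```

```bash
python3 -c "
from tp import *
carton('w14.png'); snap('scene','s14.png')
im=cv2.imread('pics/s14.png')[160:360,230:480]; cv2.imwrite('pics/s14z.png',cv2.resize(im,None,fx=3,fy=3,interpolation=2))"
```

```text
t 17.3 pos [0.5423 0.0977 0.0148] bf [ 0.0466 -0.0008] ytool deg -10.04 F [-0.  -0.5  0.6] op 0.0301 zdir [ 0.01  -0.042 -0.999] q6 0.26354239879959207
```

View pics/s14z.png

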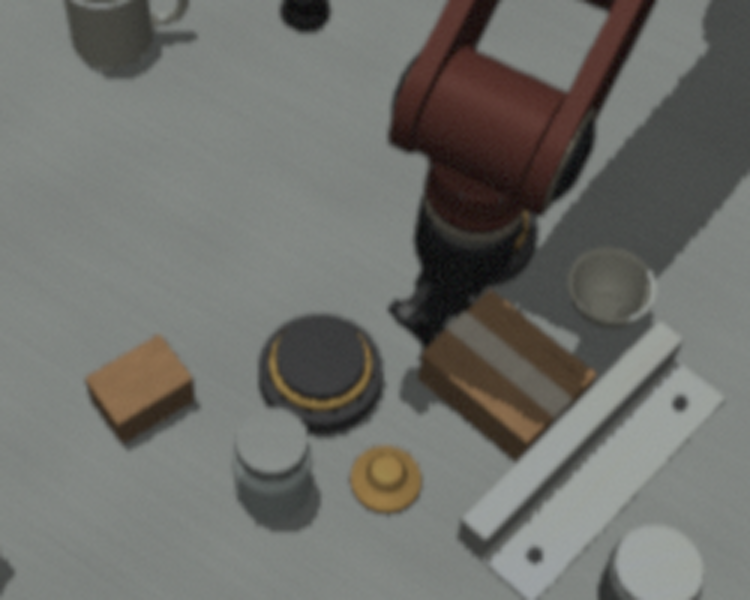

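Request:
step_arm:
  moves:
    - [0.35,0.0004,0.002,0,0]
    - [0.35,0.0004,0.002,0,0]

```text
t: 17.65
tool_pos: [0.5431, 0.1006, 0.0148]
tool_rot: [2.376, 1.992, -0.034]
contact_force: [0.0, -8.8, -0.8]
opening: 0.0297
```

Request:
step_arm:
  moves:
    - [0.35,0.0004,0.002,0,0]

```text
t: 17.77
tool_pos: [0.5433, 0.1005, 0.0148]
tool_rot: [2.372, 1.992, -0.04]
contact_force: [-1.7, -12.5, 2.6]
opening: 0.0296
```

Request:
step_arm:
  moves:
    - [0.35,0.0004,0.002,0,0]

```text
t: 17.9
tool_pos: [0.5432, 0.1004, 0.0149]
tool_rot: [2.37, 1.991, -0.047]
contact_force: [-3.6, -10.8, 3.5]
opening: 0.0301
```

Request:
step_arm:
  moves:
    - [0.35,0.0005,0.003,0,0]

```text
t: 18.02
tool_pos: [0.5432, 0.1003, 0.015]
tool_rot: [2.366, 1.989, -0.057]
contact_force: [-3.9, -16.0, 4.7]
opening: 0.03
```

```bash
python3 -c "
from tp import *
carton('w15.png')"
```

```text
t 18.02 pos [0.5432 0.1003 0.015 ] bf [ 0.0493 -0.0012] ytool deg -9.85 F [ -3.9 -16.    4.7] op 0.03 zdir [ 0.004 -0.062 -0.998] q6 0.28413816677465153
```

View pics/w15.png

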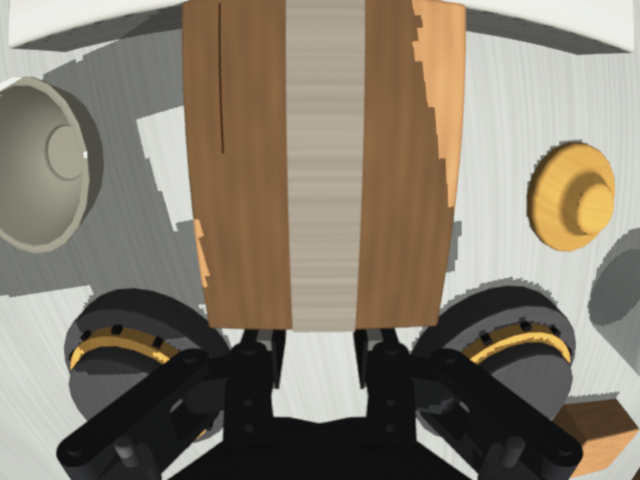

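Request:
step_arm:
  moves:
    - [0.35,-0.0014,-0.008,0,0]
    - [0.35,-0.0014,-0.008,0,0]
    - [0.35,0,0,0,0]
    - [0.35,0,0,0.03,0]
    - [0.35,0,0,0.05,0]
    - [0.35,0,0,0.05,0]
    - [0.35,-0.01,-0.05,0.02,0]
    - [0.35,-0.01,-0.05,0,0]
    - [0.35,-0.01,-0.05,0,0]
    - [0.35,-0.01,-0.05,0,0]
    - [0.35,-0.01,-0.05,0,0]
    - [0.35,0,0,0,0]
    - [0.35,0,0,0,0]

```text
t: 19.7
tool_pos: [0.4886, -0.1689, 0.1716]
tool_rot: [2.361, 1.993, -0.043]
contact_force: [0.2, 0.6, -0.0]
opening: 0.0298
```

```bash
python3 -c "
from tp import *
st(); d=snap('top','t16.png'); snap('scene','s16.png')
im=cv2.imread('pics/t16.png')[140:340,130:340]; cv2.imwrite('pics/t16z.png',cv2.resize(im,None,fx=3,fy=3,interpolation=2))"
```

```text
t 19.7 pos [ 0.4886 -0.1689  0.1716] bf [-0.2252  0.0067] ytool deg -9.62 F [ 0.2  0.6 -0. ] op 0.0298 zdir [ 0.012 -0.057 -0.998] q6 -0.27373285055117286
```

View pics/t16z.png

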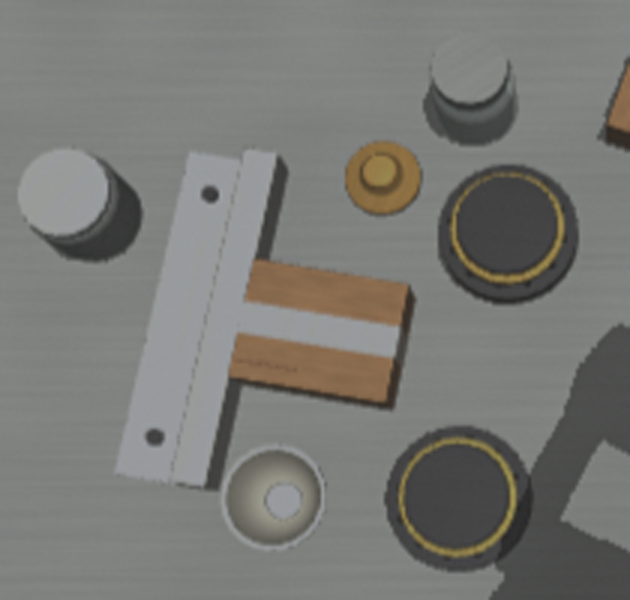

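View pics/s16.png

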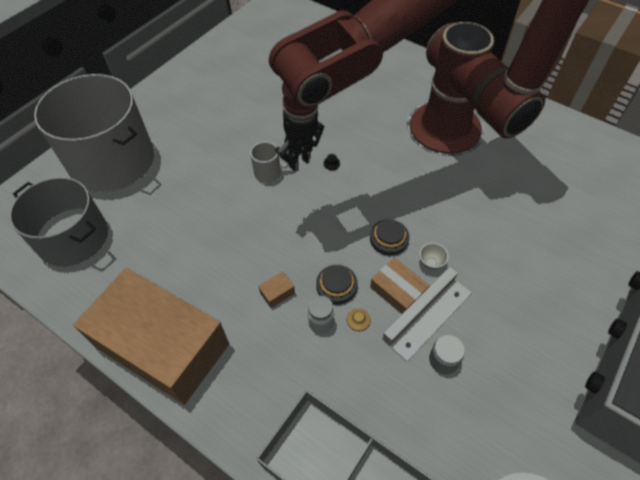

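```bash
python3 -c "
from tp import *
d=ctrl.get_image('top')
P=[bf(ray_plane(d,(130+u/3,140+v/3),.045)) for u,v in [(410,284),(390,402),(258,260),(232,375)]]
print(np.round(P,4)); v=P[1]-P[0]; print('yaw',np.degrees(np.arctan2(-v[0],v[1]))); print('front x',(P[0][0]+P[1][0])/2+.11,'bar .1687')"
```

```text
[[ 0.0583 -0.042 ]
 [ 0.0562  0.0408]
 [ 0.1653 -0.0414]
 [ 0.166   0.0404]]
yaw 1.4211986620038382
front x 0.16723218440927184 bar .1687
```

```bash
python3 -c "
from tp import *
st(); print(ctrl.finish_job())"
```

```text
t 19.85 pos [ 0.4888 -0.1682  0.1715] bf [-0.2245  0.0066] ytool deg -9.5 F [ 0.3 -0.   0.2] op 0.0297 zdir [ 0.012 -0.057 -0.998] q6 -0.27402689353867254
the job is handed in; nothing more can be done
None
```

The carton has gone through the gap and its leading end rests against the stop bar; I handed the job in at about 20 s. No verdict was reported, so this rests on my own last checks.

**What I did:** With the fingers half open, I pushed the carton's far side to centre it on the gap and square it up. I then pushed its rear end straight through between the burners. At the bar the arm met resistance of about 12–16 N and stopped advancing. I then backed the fingers off, lifted them and moved the arm clear.

**Last checks (top camera):**
- **Front end:** it measures about 1.5 mm short of the measured bar face, which is within the roughly 2 mm calibration error and the 6 mm limit. The force at the bar agrees that it made contact.
- **Squareness:** about 1.4° off square; the limit is about 5.7°.
- **Centring:** less than 1 mm off the gap's centre line.
- **Other things:** in the pictures the other objects stand where they started, and the arm is clear of everything with about zero contact force.

One side effect was that the tool tilted by about 3.5° over the moves, mostly while pressing against the bar. I saw no effect on the carton.

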